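# Level the loaded machine stand and hold the spirit level down

## Task

The capsule drawer of the low coffee-machine stand has been loaded: push it fully shut, then set the blue spirit level down on the stand's dark deck (do not drop it), upright and squarely across from left to right with its whole length on the deck, and let go so that its bubble shows the tilt. Turn the black hand knob of the levelling foot until the bubble rests centred, wholly between its two lines. Then press the level down firmly onto the deck and finish while still pressing it, bubble still centred, so that a colleague can tighten the lock nut; leave the other things on the counter where they are.

Things in the scene. Friction and masses are not known exactly. Their poses are not given: they have to be found in the camera images.
- stand_feet: the fixed feet of a low machine stand. Origin on the counter under the stand's middle; x from its front (drawer side, facing the robot) to its back, y to its left, z up. Cream housing 210 (x) by 280 (y) mm, deck 80 mm up. Left side on two fixed feet; right side on one levelling foot in a steel lug at x -48 to -12, y -140 to -198 mm, its top 66 mm up, brass lock nut to 73 mm.
- stand: the stand's housing, which tilts by under 1 degree about the line through its two left feet as the levelling foot is turned. Origin on that line (115 mm left of the middle, 22 mm above the counter); axes as for stand_feet. At the start the right side is always low, by 5 to 9 mrad.
- deck (a point): the middle of the dark steel deck on top of the stand, 80 mm above the counter; the deck is flat, 210 (x, front to back) by 280 (y, left to right) mm; axes as for the stand. Nothing stands on it at the start.
- drawer (a joint): how far the capsule drawer in the stand's front is pulled out (m): 0 is fully shut (an end stop), at most 0.085; it starts 0.03 to 0.06 open. It slides level towards the robot (stand -x) against about 1.5 N of friction and stays where it is left.
- drawer_pull (a point): middle of the front edge of the drawer's chrome pull: a tab 70 mm wide, 8 mm high, 64 mm above the counter, standing 12 mm out from the cream drawer front (214 mm wide, 27 to 73 mm above the counter). Shut, this edge is 123 mm ahead of (-x) the deck's middle. The open drawer holds rows of coloured coffee capsules, fixed in it.
- knob_grip (a point): where to grip the levelling foot's black round hand knob: on its vertical axis, 102 mm up (knob 42 mm across, from 84 to 112 mm up, above deck height), 180 mm right (-y) and 30 mm ahead (-x) of the deck's middle. Friction 0.1 N m; stays put. Clockwise from above raises the stand's right side and moves the bubble right, 5.4 mm per rad. Level is 1.8 to 3.3 rad clockwise from the start.
- level: a blue spirit level, 220 (its x) by 26 (y) by 45 mm (z) with black end caps, 0.28 to 0.42 kg, on its base on the counter left of the stand, roughly front to back. Origin in the middle of its underside. The lime vial, 72 mm long, lies in the middle of the top behind a guard: the top is flat and may be pressed anywhere, but near the middle rocks the reading least.
- bubble (a joint): where the pale bubble (20 mm long) stands in the vial, in m along the level's own x from the middle of the vial; 0 is centred between the two black lines, which are 28 mm apart. It runs to the higher end, 2 mm for each mrad of tilt, at most 22 mm, and needs about 1.5 s to come to rest after a change.
- spanner: bystander: a steel open-ended spanner about 165 mm long, 8 mm thick, lying on the counter to the right of the levelling foot. Origin under its middle.
- jug: bystander: a steel milk jug with handle, 74 mm across, 95 mm high, behind the stand. Origin under its middle.
- tamper: bystander: a steel coffee tamper 58 mm across, 90 mm high, behind the stand. Origin under its middle.
- bean_jar: bystander: a jar of coffee beans 74 mm across, 130 mm high, behind the stand. Origin under its middle.
- cup: bystander: a white cup with handle, 76 mm across, 60 mm high, far right. Origin under its middle.
- portafilter: bystander: a steel filter holder, 68 mm across and 38 mm high, with a black handle reaching 180 mm from its middle along its -y, on the left. Origin under the middle of the bowl.
- speaker: bystander: a black portable loudspeaker 62 by 150 by 66 mm with blue light strips, far right. Origin under its middle.
- carton: bystander: a cardboard capsule carton 110 by 200 by 75 mm, far left. Origin under its middle.

How it is judged:
On the way, in this order (a step that is already met when the one before it is completed fails the run):
1. the drawer is fully shut (value of joint drawer below 0.003 m), for 0.2 s.
2. the level stands let go across the deck, its bubble off centre showing the tilt (value of joint drawer below 0.003 m and z of level in the frame of deck between -0.003 and 0.003 m and x of level in the frame of deck between -0.092 and 0.092 m and y of level in the frame of deck between -0.032 and 0.032 m and angle between the x axis of level and the y axis of deck, either way round below 0.2 rad and angle between level's own z axis and vertical below 0.05 rad and contact force between level and the fingers below 0.1 N and (value of joint bubble below -0.006 m or value of joint bubble above 0.006 m)), for 0.2 s.
3. the foot has been turned until the bubble rests centred (z of level in the frame of deck between -0.003 and 0.003 m and x of level in the frame of deck between -0.092 and 0.092 m and y of level in the frame of deck between -0.032 and 0.032 m and angle between the x axis of level and the y axis of deck, either way round below 0.2 rad and angle between level's own z axis and vertical below 0.05 rad and value of joint bubble between -0.004 and 0.004 m and angle between stand's own z axis and vertical below 0.0025 rad), for 0.5 s.
At the end, for the whole second after the job is handed in: Drawer shut within 3 mm; level upright, wholly on the deck, within 0.2 rad of square across; bubble within 4 mm of centre (between its lines), stand level within 2.5 mrad; fingers pressing the level (over 4 N) so that it bears on the deck with 9 to 45 N (it weighs 3 to 4 N), through the last second (all of step 3 and value of joint drawer below 0.003 m and contact force between level and the fingers above 4 N and contact force between level and stand between 9 and 45 N); the arm keeps its last pose, push and grip.
It fails at once if the spirit level is dropped (from more than about 2 cm) (linear speed of level above 0.65 m/s and contact force between level and the fingers below 0.1 N).
It fails at once if a bystander is pushed more than 3 cm or knocked over (distance of any of spanner, jug, tamper, bean_jar, cup, portafilter, speaker, carton from where it was at the start of the episode above 0.03 m or angle between any of spanner, jug, tamper, bean_jar, cup, portafilter, speaker, carton's own z axis and vertical above 0.5 rad).
It also fails if it takes over 72 s, if anything falls off the work surface, if the arm or the gripper's body presses on something with over 40 N, if the wrist force passes 120 N, or if a joint passes its speed limit or range.

## Robot

A 7-joint arm with a two-finger parallel gripper is mounted at the origin on the work surface. World frame = base frame: x ahead of the robot, y to its left, z up, the work surface at z = 0. Lengths are in m, angles in rad, forces in N, time in s.
With the tool pointing down it reaches from about 0.4 to 0.85 m from the base axis. Payload 4.5 kg.
Tool frame: the origin (TCP) lies on the centre line of the jaws, within the pads' length; the fingertips stand 8 mm ahead of it and the grasp point (between the pads) lies 11 mm behind it; z points along the fingers, x is the direction in which the jaws open and shut, and the axes are right-handed (so a half turn about z gives the same grasp; the last joint's range is limited). The gripper opens to 88 mm and grips with 3 to 60 N. Pads are 18 mm wide; open, the fingers measure 123 mm over their backs; the gripper's body (75 mm by 187 mm) begins 45 mm behind the grasp point.
Start: joints at [-1.099, 0.689, -0.195, 1.565, 0.157, 0.902, -0.215], TCP at [0.265, 0.566, 0.247] pointing down, gripper open.
Joint ranges: [-3.01, 3.01], [-0.46, 2.08], [-1.47, 1.51], [0.13, 2.56], [-1, 4.14], [0.04, 2.09], [-2.66, 2.66]. Speed limits (rad/s): [2.57, 2.57, 3.14, 3.14, 3.14, 3.14, 3.14].

## Interface

Orientations are given as a unit quaternion [x, y, z, w].
In Python, from plant import r gives the robot as it stands.
- The arm moves only by the shell command python3 -m pendant 'ROWS' [FORCE]. ROWS is JSON, a list of rows, each a list of 3 entries, a list of its own where there are three numbers: the turn, a rotation vector about the tool's x, y, z in rad, then the shift along the tool's x, y, z in m, then the opening, from 0 (shut) to 1 (fully open). In form: [[[wx, wy, wz], [tx, ty, tz], claw], ...]. A call has 1 to 10 rows; each row is the pose to reach, as a shift and turn from the pose commanded when the call began, along the tool's axes at that moment; what a row does not reach only later rows make up. A row lasts 1/10 s, in which the tool goes at most 50 mm and 8.59 degrees, less where a joint would pass 70% of its speed; a pose out of reach is approached as far as the arm can. A call with a gripper value outside its range is refused whole. The fingers move at their own pace and stop on an object; FORCE is the grip in N (left out, the last holds). Time passes only in rows, so rows that repeat a pose let the fingers close. It gives the time, the measured TCP pose, the force and the opening at its end, in the units of the state.
- r.get_state(): the state, without advancing time (a new reading comes with each control period).
- r.snapshot(name): name is "side" or "top" or "wrist"; returns a dict with "image" (480x640x3 uint8, red, green, blue), "mtx" (3x3 intrinsics, pixels), "R" (3x3) and "t" (3): a world point X has camera coordinates R X + t; the wrist camera has in their place "T_tool_cam" (4x4, takes a point from camera to tool coordinates, whose origin is the TCP and whose axes are the tool frame's). Camera axes: x right, y down, z forward; pixel columns grow to the right and rows downward; lengths in m; the calibration is good to about 2 mm. The wrist camera is an equidistant fisheye: a pixel r from the principal point sees the ray r / f radians off the axis. A picture is of the moment at which its call begins: read the wrist's pose just before it. There is no depth.
- r.finish_job(): hands the job in, once; it reports no verdict.
The state is a dict: "clock": time; "q": joint angles; "qd": joint speeds; "joint_torque": joint torques, N m; "tool_pos": TCP position; "eef_rot": TCP orientation; "contact_force": force on the tool from outside, world axes, zero at the start; "moment": the same for the moment, N m; "opening": opening from 0.0 (shut) to 1.0 (fully open).
Only numpy, scipy, OpenCV 4.12 (cv2) and the standard library are available. Lean on these libraries where they do the work, as an engineer would, in place of code of your own. Each camera call takes 0.05 s, during which the arm holds its last target. There are 200 camera calls.

## Working session

There is one attempt and no reset: what is moved stays moved. The work goes in short steps, Python scripts to look and compute and a shell command to move; the robot and the scene stay as the last step left them, time stands still between calls to the robot, and variables do not carry over. Pictures are saved under pics/ and viewed, about 8 in all and at most 12, crops included, and the job is handed in when it is done.

```bash
ls; mkdir -p pics
python3 - <<'E'
from plant import r
import cv2,json,numpy as np
s=r.get_state();print(s)
for n in("top","side"):
    d=r.snapshot(n);cv2.imwrite(f"pics/{n}0.png",d["image"][:,:,::-1]);print(n,d["mtx"],d["R"],d["t"])
E
```

```text
pics
{'clock': 0.0, 'q': array([-1.09922186,  0.68999325, -0.1945222 ,  1.56629277,  0.1572758 ,
        0.90247347, -0.2151126 ]), 'qd': array([-0.00167143, -0.00052385,  0.00083933,  0.00109552,  0.00112428,
        0.0007743 , -0.002382  ]), 'joint_torque': array([-3.40578772e-04, -5.27562046e+01, -1.26696356e+00, -1.53431010e+01,
       -5.26156614e-02,  6.32193260e-03,  1.52779421e-04]), 'tool_pos': array([0.26473609, 0.56551406, 0.24591808]), 'eef_rot': array([ 8.43763080e-01,  5.36715078e-01, -7.22572514e-04,  5.17998480e-04]), 'contact_force': array([-0.07426795,  0.76498077,  0.31670952]), 'moment': array([0.0197332 , 0.08452838, 0.03446064]), 'opening': 1.0035317511480855}
top [[463.80316998   0.         321.00642731]
 [  0.         463.80316998 233.63497293]
 [  0.           0.           1.        ]] [[-0.01999195 -0.99975843  0.00913304]
 [-0.98780972  0.01834087 -0.15458195]
 [ 0.1543771  -0.0121121  -0.98793776]] [-0.00695893  0.60482477  1.4270486 ]
side [[575.86327406   0.         321.47198069]
 [  0.         575.86327406 237.33631969]
 [  0.           0.           1.        ]] [[ 0.97300138 -0.23047844  0.01216532]
 [-0.1068009  -0.49635086 -0.86152736]
 [ 0.20460175  0.83696805 -0.50756537]] [-0.565426    0.13080246  1.70800038]
```

View pics/top0.png

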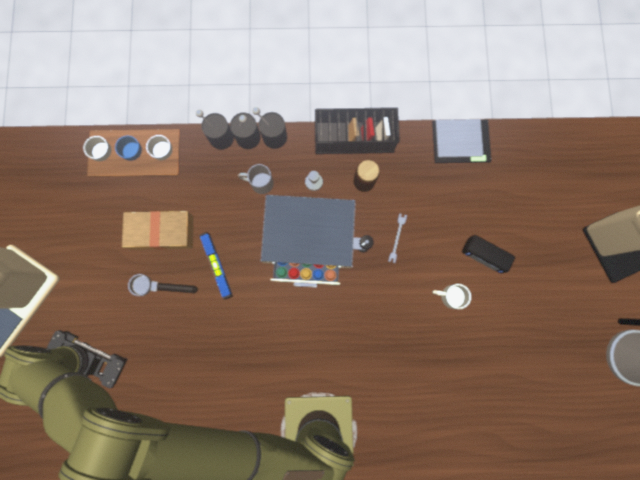

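View pics/side0.png

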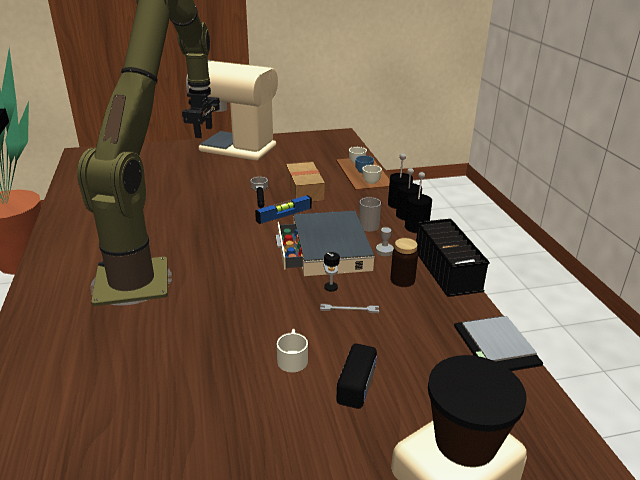

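The top view shows the deck with corners near (266,196), (355,200), (353,267) and (261,262), and the knob at (366,243). The level runs from (203,235) to (226,297) and the drawer pull is at (306,284). The side view agrees. Next I'll measure them.

```bash
cat > h.py <<'E'
from plant import r
import cv2,numpy as np
from scipy.spatial.transform import Rotation as Ro
def cast(d,uv,z):
    ray=d["R"].T@np.linalg.inv(d["mtx"])@np.array([uv[0],uv[1],1.]); c=-d["R"].T@d["t"]
    return c+ray*(z-c[2])/ray[2]
def big(m):
    m=m.astype(np.uint8)
    c=max(cv2.findContours(m,cv2.RETR_EXTERNAL,cv2.CHAIN_APPROX_NONE)[0],key=cv2.contourArea);return c[:,0,:].astype(float)
def box(pts):  # metric min-area rectangle
    return cv2.minAreaRect((pts[:,:2]*1000).astype(np.float32))
def tool(p=None):
    s=r.get_state();R=Ro.from_quat(s["eef_rot"]);return s,R
def plan(p,yaw):
    """shift (tool axes) and turn vector to reach world p, tool down with tool x at yaw (mod pi)"""
    s,R=tool(); x=np.array([np.cos(yaw),np.sin(yaw),0])
    best=None
    for sg in(1,-1):
        T=Ro.from_matrix(np.c_[sg*x,np.cross([0,0,-1],sg*x),[0,0,-1]]); w=(R.inv()*T).as_rotvec()
        if best is None or np.linalg.norm(w)<np.linalg.norm(best):best=w
    print("turn",best.round(3),"shift",(R.inv().apply(np.array(p)-s["tool_pos"])).round(4),"q7",s["q"][6].round(2),"t",s["clock"])
E
python3 - <<'E'
from h import *
d=r.snapshot("top");im=d["image"];hsv=cv2.cvtColor(im,cv2.COLOR_RGB2HSV)
def sub(u0,u1,v0,v1):
    m=np.zeros(im.shape[:2],bool);m[v0:v1,u0:u1]=1;return m
print(hsv[230,300],hsv[250,208],hsv[243,366],hsv[283,306],hsv[280,320],hsv[264,214])
H,S,V=hsv[...,0],hsv[...,1],hsv[...,2]
deck=big(sub(250,362,185,275)&(H>90)&(H<125)&(V<110)&(S>30))
P=np.array([cast(d,u,.080) for u in deck]);print("deck",box(P),len(deck))
lev=big(cv2.morphologyEx((sub(190,240,225,305)&(((H>100)&(H<125)&(S>140))|((H>25)&(H<45)&(S>150)))).astype(np.uint8),cv2.MORPH_CLOSE,np.ones((5,5))))
P=np.array([cast(d,u,.045) for u in lev]);print("lev(no caps?)",box(P))
kn=big(sub(356,376,232,254)&(V<50));P=np.array([cast(d,u,.112) for u in kn]);print("knob",box(P),cv2.minEnclosingCircle((P[:,:2]*1000).astype(np.float32)))
for u in((294,285.5),(318,286.5),(306,286)):print("pull",cast(d,u,.064))
x,y=265,190
cv2.imwrite("pics/c1.png",cv2.resize(im[185:305,190:390,::-1],None,fx=4,fy=4,interpolation=2))
E
```

```text
[109  49 126] [110 166 198] [114  19 137] [113  16 202] [103  27 150] [ 54   5 245]
deck ((476.9729309082031, 125.1346664428711), (0.0, 0.0), 0.0) 1
lev(no caps?) ((461.3185119628906, 297.01708984375), (91.83306121826172, 23.981597900390625), 20.472503662109375)Traceback (most recent call last):
  File "<stdin>", line 11, in <module>
  File "h.py", line 9, in big
    c=max(cv2.findContours(m,cv2.RETR_EXTERNAL,cv2.CHAIN_APPROX_NONE)[0],key=cv2.contourArea);return c[:,0,:].astype(float)
ValueError: max() iterable argument is empty
```

Run:
```python
from h import *
im=cv2.imread("pics/top0.png")[:,:,::-1].copy();d=r.snapshot("top");hsv=cv2.cvtColor(im,cv2.COLOR_RGB2HSV)
def sub(u0,u1,v0,v1):
    m=np.zeros(im.shape[:2],bool);m[v0:v1,u0:u1]=1;return m
H,S,V=[hsv[...,i].astype(int) for i in range(3)]
deck=big(sub(250,358,185,275)&(H>95)&(H<125)&(V<150)&(V>40)&(S>30)&(S<120))
P=np.array([cast(d,u,.080) for u in deck]);print("deck",box(P),len(deck))
lev=big(cv2.morphologyEx((sub(190,240,225,305)&(((H>95)&(H<130)&(S>60))|((H>25)&(H<60)&(S>100)))).astype(np.uint8),cv2.MORPH_CLOSE,np.ones((9,9))))
P=np.array([cast(d,u,.045) for u in lev]);print("lev",box(P))
kn=big(sub(357,378,230,256)&(V<75)&(S<110));P=np.array([cast(d,u,.112) for u in kn]);print("knob",cv2.minEnclosingCircle((P[:,:2]*1000).astype(np.float32)),kn.mean(0))
for u in((294,285.5),(318,286.5),(306,286)):print("pull",cast(d,u,.064))
cv2.imwrite("pics/c1.png",cv2.resize(im[185:305,190:390,::-1],None,fx=4,fy=4,interpolation=2))
```

```text
deck ((601.072998046875, 21.765853881835938), (276.2980041503906, 225.7716522216797), 85.7659912109375) 325
lev ((513.0872802734375, 315.7536315917969), (209.99745178222656, 33.06964111328125), 20.918350219726562)
knob ((561.211669921875, -151.7875213623047), 24.835224151611328) [367.7804878 244.2195122]
pull [0.44152394 0.06814879 0.064     ]
pull [ 0.43700363 -0.00583417  0.064     ]
pull [0.43926394 0.03115988 0.064     ]
```

View pics/c1.png

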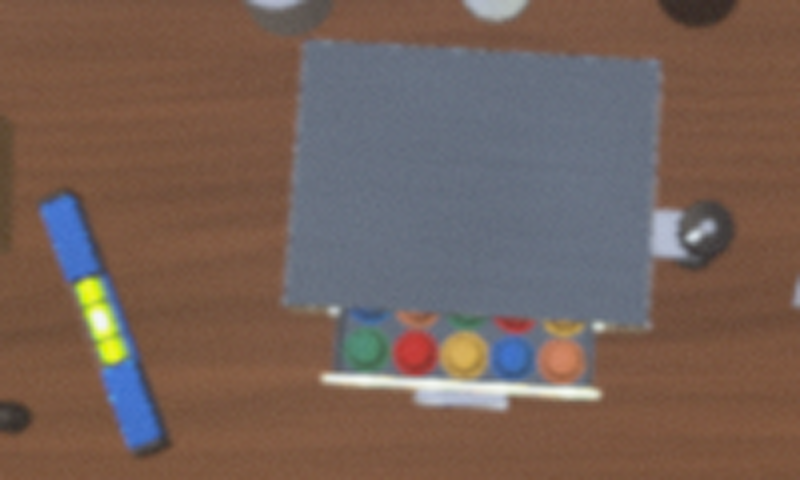

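The crop shows deck corners at crop px (303,41), (661,60), (649,327) and (284,304). The level runs (57,195) to (152,447), the knob centre is (706,227) and the pull edge is (461,406). I'll cast these.

Run:
```python
from h import *
d=r.snapshot("top")
f=lambda u,v,z:cast(d,((u+.5)/4-.5+190,(v+.5)/4-.5+185),z)
c=np.array([f(*p,.08) for p in((303,41),(661,60),(649,327),(284,304))])
print(c.round(4),"centre",c.mean(0)); e=[np.linalg.norm(c[i]-c[i-1]) for i in range(4)];print(e)
back=c[0]-c[1];fr=c[3]-c[2];sd=(c[0]+c[1]-c[2]-c[3])
yaw=np.arctan2(sd[1],sd[0]);print("yaw",yaw,np.arctan2(-back[0],back[1]),np.arctan2(-fr[0],fr[1]))
k=f(706,227,.112);print("knob",k)
l=[f(57,195,.045),f(152,447,.045)];L=l[0]-l[1];print("level mid",(l[0]+l[1])/2,np.linalg.norm(L),"yaw",np.arctan2(L[1],L[0]))
print("pull",f(461,406,.064))
ya=np.mean([np.arctan2(-back[0],back[1]),np.arctan2(-fr[0],fr[1])])
R=Ro.from_euler('z',ya).as_matrix();C=c.mean(0);C[2]=0
print("knob in deck",R.T@(k-C),"pull",R.T@(f(461,406,.064)-C))
x=R@np.array([-.19,0,0])+C
plan([x[0],x[1],.2],ya+np.pi/2)
```

```text
[[ 0.726   0.1542  0.08  ]
 [ 0.7057 -0.1269  0.08  ]
 [ 0.4958 -0.1111  0.08  ]
 [ 0.5189  0.1691  0.08  ]] centre [0.61159778 0.02133975 0.08      ]
[np.float64(0.20763697640506126), np.float64(0.2818077514094868), np.float64(0.21046642446418717), np.float64(0.28111391666151636)]
yaw -0.07348106963874586 -0.07215946890825692 -0.08222146273451182
knob [ 0.56814791 -0.15410429  0.112     ]
level mid [0.5127025  0.31452701 0.045     ] 0.21436578771473516 yaw 0.36975428848459374
pull [0.43894838 0.03463552 0.064     ]
knob in deck [-0.02979133 -0.17827221  0.112     ] pull [-1.73160591e-01 -5.74825052e-05  6.40000000e-02]
turn [-0.     0.001 -0.361] shift [-0.4131  0.3671  0.0467] q7 -0.22 t 0.25
```

```bash
python3 -m pendant '[[[0,0,-0.36],[-0.413,0.367,0.02],0],[[0,0,-0.36],[-0.413,0.367,0.02],0],[[0,0,-0.36],[-0.413,0.367,0.02],0],[[0,0,-0.36],[-0.413,0.367,0.02],0],[[0,0,-0.36],[-0.413,0.367,0.02],0],[[0,0,-0.36],[-0.413,0.367,0.02],0],[[0,0,-0.36],[-0.413,0.367,0.02],0],[[0,0,-0.36],[-0.413,0.367,0.02],0],[[0,0,-0.36],[-0.413,0.367,0.02],0],[[0,0,-0.36],[-0.413,0.367,0.02],0]]' 20
python3 -m pendant '[[[0,0,0],[0,0,0],0]]'
python3 - <<'E'
from h import *
ya=-.077;R=Ro.from_euler('z',ya).as_matrix();C=np.array([.6116,.0213,0])
x=R@np.array([-.2,0,0])+C
plan([x[0],x[1],.064],ya+np.pi/2);print(r.get_state()["q"].round(2))
E
```

```text
clock: 1.25
tool_pos: [0.4077, 0.0853, 0.2287]
eef_rot: [0.734, 0.679, 0.0, 0.0]
contact_force: [0.8, -0.4, 0.3]
opening: 0.116
clock: 1.35
tool_pos: [0.4082, 0.0789, 0.2281]
eef_rot: [0.739, 0.674, -0.002, 0.001]
contact_force: [0.1, -1.4, -0.5]
opening: 0.027
turn [-0.001  0.005 -0.015] shift [-0.0409  0.0081  0.1643] q7 0.82 t 1.35
[-0.07  0.48 -0.35  2.18  0.32  0.54  0.82]
```

```bash
python3 -m pendant '[[[0,0,-0.015],[-0.041,0.006,0.05],0],[[0,0,-0.015],[-0.041,0.006,0.1],0],[[0,0,-0.015],[-0.041,0.006,0.164],0],[[0,0,-0.015],[-0.041,0.006,0.164],0],[[0,0,-0.015],[-0.041,0.006,0.164],0],[[0,0,-0.015],[-0.041,0.006,0.164],0]]'
python3 - <<'E'
from h import *
ya=-.077;R=Ro.from_euler('z',ya).as_matrix();C=np.array([.6116,.0213,0])
x=R@np.array([-.132,0,0])+C
plan([x[0],x[1],.064],ya+np.pi/2)
E
```

```text
clock: 1.95
tool_pos: [0.4127, 0.0459, 0.0703]
eef_rot: [0.729, 0.685, -0.002, 0.001]
contact_force: [0.2, 0.2, 0.6]
opening: 0.01
turn [-0.002  0.004  0.015] shift [-0.0102  0.0681  0.0062] q7 0.05 t 1.95
```

```bash
python3 -m pendant '[[[0,0,0.015],[-0.01,0.005,0.004],0],[[0,0,0.015],[-0.01,0.015,0.006],0],[[0,0,0.015],[-0.01,0.025,0.006],0],[[0,0,0.015],[-0.01,0.035,0.006],0],[[0,0,0.015],[-0.01,0.045,0.006],0],[[0,0,0.015],[-0.01,0.052,0.006],0],[[0,0,0.015],[-0.01,0.057,0.006],0],[[0,0,0.015],[-0.01,0.062,0.006],0],[[0,0,0.015],[-0.01,0.062,0.006],0]]'
python3 -m pendant '[[[0,0,0],[0,0.003,0],0],[[0,0,0],[0,0.006,0],0],[[0,0,0],[0,0.006,0],0]]'
```

```text
clock: 2.85
tool_pos: [0.4748, 0.0309, 0.0654]
eef_rot: [0.734, 0.679, -0.001, 0.001]
contact_force: [0.1, 0.6, -0.5]
opening: 0.004
clock: 3.15
tool_pos: [0.4805, 0.0307, 0.0654]
eef_rot: [0.734, 0.679, -0.001, 0.001]
contact_force: [0.0, -0.7, 0.6]
opening: 0.004
```

```bash
python3 -m pendant '[[[0,0,0],[0,0.002,0],0],[[0,0,0],[0,0.004,0],0],[[0,0,0],[0,0.004,0],0]]'
python3 -m pendant '[[[0,0,0],[0,0.002,0],0],[[0,0,0],[0,0.004,0],0],[[0,0,0],[0,0.004,0],0]]'
python3 - <<'E'
from h import *
d=r.snapshot("top");s=d["image"][180:310,190:390,::-1];cv2.imwrite("pics/d1.png",cv2.resize(s,None,fx=4,fy=4,interpolation=2))
w=r.snapshot("wrist");print(w["mtx"],w["T_tool_cam"]);cv2.imwrite("pics/w1.png",w["image"][:,:,::-1])
E
```

```text
clock: 3.45
tool_pos: [0.4813, 0.0306, 0.0653]
eef_rot: [0.734, 0.68, -0.003, -0.0]
contact_force: [-6.8, 1.6, 4.5]
opening: 0.006
clock: 3.75
tool_pos: [0.4814, 0.0306, 0.0652]
eef_rot: [0.733, 0.68, -0.006, -0.002]
contact_force: [-14.4, 3.3, 10.8]
opening: 0.006
[[371.64829954   0.         311.98144461]
 [  0.         371.64829954 240.35979994]
 [  0.           0.           1.        ]] [[ 9.99999387e-01 -1.10590286e-03  4.80849671e-05  3.97813469e-04]
 [ 1.03911207e-03  9.52804487e-01  3.03582822e-01 -7.85970880e-02]
 [-3.81548683e-04 -3.03582586e-01  9.52805052e-01 -1.38324991e-01]
 [ 0.00000000e+00  0.00000000e+00  0.00000000e+00  1.00000000e+00]]
```

View pics/w1.png

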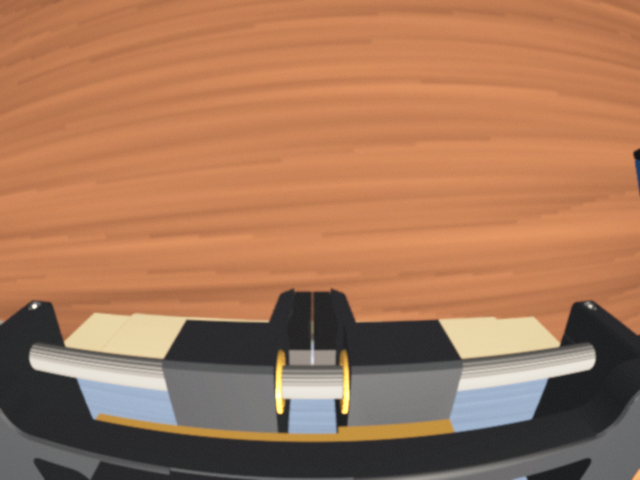

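The drawer met its end stop with 14 N at the expected position, so it is shut. Next I'll back off and go to the level.

```bash
python3 -m pendant '[[[0,0,0],[0,-0.03,0],0],[[0,0,0],[0,-0.03,-0.04],0.5],[[0,0,0],[0,-0.03,-0.09],1],[[0,0,0],[0,-0.03,-0.13],1],[[0,0,0],[0,-0.03,-0.13],1]]'
python3 - <<'E'
from h import *
plan([.5127,.3145,.15],.37+np.pi/2)
E
```

```text
clock: 4.35
tool_pos: [0.4613, 0.0341, 0.1998]
eef_rot: [0.734, 0.679, 0.003, 0.004]
contact_force: [0.7, 0.0, -0.4]
opening: 0.347
turn [ 0.009  0.003 -0.448] shift [0.2836 0.029  0.0498] q7 0.59 t 4.35
```

View pics/d1.png

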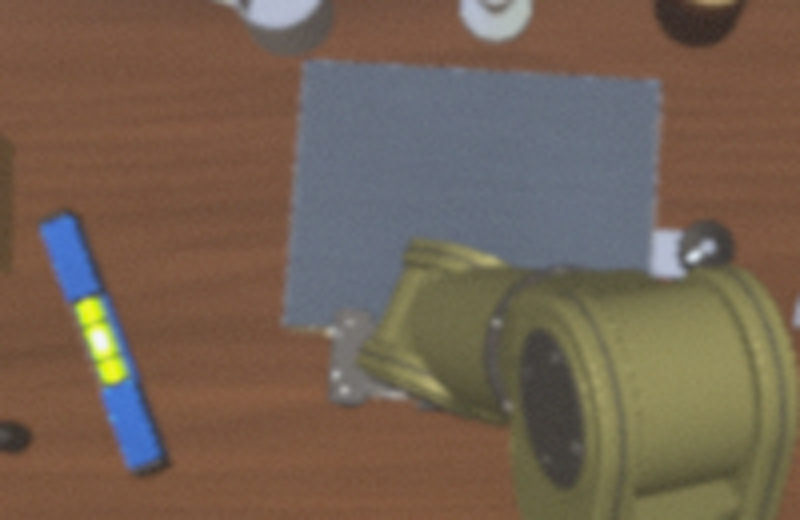

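The arm hides the drawer front in this picture. The level is unmoved, running from (58,215) to (150,467).

```bash
python3 -m pendant '[[[0.009,0.003,-0.45],[0.284,0.029,0.02],1],[[0.009,0.003,-0.45],[0.284,0.029,0.02],1],[[0.009,0.003,-0.45],[0.284,0.029,0.02],1],[[0.009,0.003,-0.45],[0.284,0.029,0.02],1],[[0.009,0.003,-0.45],[0.284,0.029,0.02],1],[[0.009,0.003,-0.45],[0.284,0.029,0.02],1],[[0.009,0.003,-0.45],[0.284,0.029,0.02],1],[[0.009,0.003,-0.45],[0.284,0.029,0.02],1]]'
python3 - <<'E'
from h import *
d=r.snapshot("top");cv2.imwrite("pics/d2.png",cv2.resize(d["image"][190:310,250:390,::-1],None,fx=4,fy=4,interpolation=2))
s,R=tool();w=r.snapshot("wrist");cv2.imwrite("pics/w2.png",w["image"][:,:,::-1])
plan([.5127,.3145,.03],.37+np.pi/2)
hsv=cv2.cvtColor(w["image"],cv2.COLOR_RGB2HSV);H,S,V=[hsv[...,i].astype(int) for i in range(3)]
m=cv2.morphologyEx(((H>100)&(H<125)&(S>120)&(V>60)).astype(np.uint8),cv2.MORPH_CLOSE,np.ones((25,25)))
k=w["mtx"];c=big(m)
def wcast(uv,z):
    a=(np.array(uv)-k[:2,2])/k[0,0];t=np.hypot(*a);ray=np.r_[np.sin(t)*a/t,np.cos(t)]
    T=w["T_tool_cam"];ray=R.apply(T[:3,:3]@ray);o=s["tool_pos"]+R.apply(T[:3,3]);return o+ray*(z-o[2])/ray[2]
print(c.min(0),c.max(0),box(np.array([wcast(u,.045) for u in c])))
E
```

```text
clock: 5.15
tool_pos: [0.5086, 0.3138, 0.1731]
eef_rot: [0.563, 0.826, -0.005, -0.003]
contact_force: [-0.5, -0.1, -0.3]
opening: 1.0
turn [-0.012  0.001  0.001] shift [0.0016 0.006  0.1433] q7 0.66 t 5.25
[299. 103.] [333. 222.] ((458.68572998046875, 296.161865234375), (87.0837173461914, 24.609107971191406), 20.994295120239258)
```

View pics/w2.png

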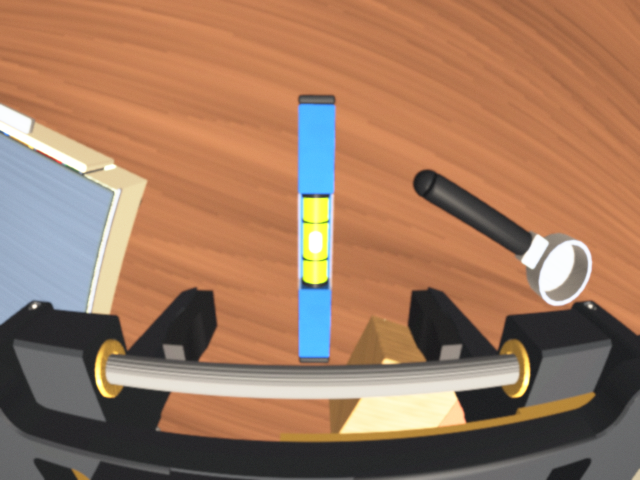

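The level is centred and parallel, with its middle at (315,241). But a coloured strip at the stand front, near (60,150), suggests the drawer isn't fully shut, so I'll check the top crop.

Run:
```python
import cv2,numpy as np
a=cv2.imread("pics/d2.png");b=cv2.resize(cv2.imread("pics/w2.png")[95:215,0:160],None,fx=2,fy=2)
a[:b.shape[0],:0]=0
o=np.zeros((480,800,3),np.uint8);o[:,:480]=a[:480,:480] ;o[:240,480:]=b
cv2.imwrite("pics/m.png",o)
```

```text
(no output)
```

View pics/m.png

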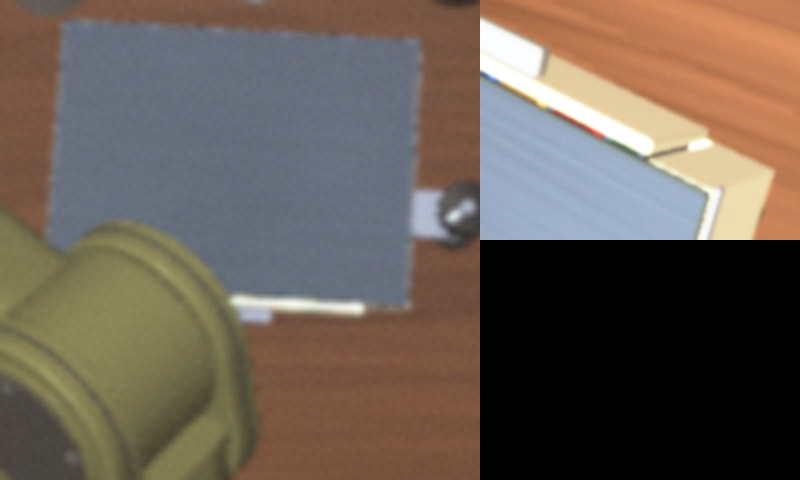

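Run:
```python
from h import *
d=r.snapshot("top");R=Ro.from_euler('z',-.077).as_matrix();C=np.array([.6116,.0213,0])
f=lambda u,v,z:R.T@(cast(d,((u+.5)/4-.5+250,(v+.5)/4-.5+190),z)-C)
for v in(320,324):print(f(257,v,.064))
print("front panel bottom edge",f(340,314,.073),"deck front",f(409,307,.08))
```

```text
[-0.12073811 -0.02468578  0.064     ]
[-0.12383492 -0.02486989  0.064     ]
front panel bottom edge [-0.11311886 -0.08844169  0.073     ] deck front [-0.10526423 -0.1408834   0.08      ]
```

The pull edge is at -0.122 ± 0.002, against -0.123 when shut, so the drawer is closed. Now I'll grasp the level.

```bash
python3 -m pendant '[[[-0.012,0,0],[0.002,0.006,0.04],1],[[-0.012,0,0],[0.002,0.006,0.08],1],[[-0.012,0,0],[0.002,0.006,0.11],1],[[-0.012,0,0],[0.002,0.006,0.13],1],[[-0.012,0,0],[0.002,0.006,0.145],1],[[-0.012,0,0],[0.002,0.006,0.145],1],[[-0.012,0,0],[0.002,0.006,0.145],1]]'
python3 -m pendant '[[[0,0,0],[0,0,0],0],[[0,0,0],[0,0,0],0],[[0,0,0],[0,0,0],0],[[0,0,0],[0,0,0],0],[[0,0,0],[0,0,0],0],[[0,0,0],[0,0,0],0],[[0,0,0],[0,0,0],0],[[0,0,0],[0,0,0],0],[[0,0,0],[0,0,0],0]]' 30
```

```text
clock: 6.0
tool_pos: [0.5129, 0.317, 0.0298]
eef_rot: [0.564, 0.826, 0.001, 0.0]
contact_force: [1.2, 0.4, 1.6]
opening: 0.997
clock: 6.9
tool_pos: [0.5126, 0.3169, 0.0291]
eef_rot: [0.564, 0.826, 0.001, 0.0]
contact_force: [-0.1, -0.8, 0.4]
opening: 0.296
```

```bash
python3 -m pendant '[[[0,0,0],[0,0,-0.03],0],[[0,0,0],[0,0,-0.06],0],[[0,0,0],[0,0,-0.1],0],[[0,0,0],[0,0,-0.15],0],[[0,0,0],[0,0,-0.15],0],[[0,0,0],[0,0,-0.15],0]]'
python3 - <<'E'
from h import *
R=Ro.from_euler('z',-.077).as_matrix();C=np.array([.6116,.0213,0])
x=R@np.array([0.0,.01,0])+C
plan([x[0],x[1],.18],-.077+np.pi)
E
```

```text
clock: 7.5
tool_pos: [0.5125, 0.3168, 0.1795]
eef_rot: [0.564, 0.826, 0.002, 0.0]
contact_force: [-0.1, 0.1, -3.6]
opening: 0.293
turn [ 3.000e-03  1.000e-03 -1.122e+00] shift [-0.3023 -0.0108 -0.0008] q7 0.66 t 7.5
```

```bash
python3 -m pendant '[[[0.003,0.001,-0.12],[-0.03,-0.001,0],0],[[0.003,0.001,-0.24],[-0.06,-0.002,0],0],[[0.003,0.001,-0.36],[-0.09,-0.003,0],0],[[0.003,0.001,-0.48],[-0.12,-0.004,0],0],[[0.003,0.001,-0.6],[-0.15,-0.005,0],0],[[0.003,0.001,-0.72],[-0.18,-0.006,0],0],[[0.003,0.001,-0.84],[-0.21,-0.008,0],0],[[0.003,0.001,-0.96],[-0.24,-0.009,0],0],[[0.003,0.001,-1.07],[-0.28,-0.01,0],0],[[0.003,0.001,-1.122],[-0.302,-0.011,0],0]]'
python3 -m pendant '[[[0,0,0],[0,0,0],0],[[0,0,0],[0,0,0],0]]'
python3 - <<'E'
from h import *
R=Ro.from_euler('z',-.077).as_matrix();C=np.array([.6116,.0213,0])
x=R@np.array([0.0,.01,0])+C
plan([x[0],x[1],.11],-.077+np.pi)
E
```

```text
clock: 8.5
tool_pos: [0.6115, 0.0265, 0.1751]
eef_rot: [0.039, 0.999, -0.002, -0.003]
contact_force: [0.0, -0.7, -3.4]
opening: 0.295
clock: 8.7
tool_pos: [0.6106, 0.0312, 0.1765]
eef_rot: [0.039, 0.999, 0.0, -0.003]
contact_force: [-0.8, 0.0, -3.2]
opening: 0.291
turn [-0.    -0.005 -0.001] shift [-0.0021  0.0003  0.0665] q7 2.14 t 8.7
```

```bash
python3 -m pendant '[[[0,-0.005,0],[-0.002,0,0.02],0],[[0,-0.005,0],[-0.002,0,0.04],0],[[0,-0.005,0],[-0.002,0,0.052],0],[[0,-0.005,0],[-0.002,0,0.06],0],[[0,-0.005,0],[-0.002,0,0.064],0],[[0,-0.005,0],[-0.002,0,0.064],0],[[0,-0.005,0],[-0.002,0,0.064],0]]'
python3 -m pendant '[[[0,0,0],[0,0,0.001],0],[[0,0,0],[0,0,0.002],0],[[0,0,0],[0,0,0.002],0]]'
```

```text
clock: 9.4
tool_pos: [0.6142, 0.0318, 0.1153]
eef_rot: [0.038, 0.999, 0.0, 0.002]
contact_force: [-0.1, 0.3, -2.9]
opening: 0.288
clock: 9.7
tool_pos: [0.6139, 0.0314, 0.1129]
eef_rot: [0.038, 0.999, -0.0, 0.002]
contact_force: [0.1, -0.1, -2.3]
opening: 0.291
```

```bash
python3 -m pendant '[[[0,0,0],[0,0,0.001],0],[[0,0,0],[0,0,0.002],0],[[0,0,0],[0,0,0.002],0],[[0,0,0],[0,0,0.002],0]]'
python3 -m pendant '[[[0,0,0],[0,0,0.001],0],[[0,0,0],[0,0,0.002],0],[[0,0,0],[0,0,0.002],0],[[0,0,0],[0,0,0.002],0]]'
```

```text
clock: 10.1
tool_pos: [0.6138, 0.0314, 0.1107]
eef_rot: [0.038, 0.999, -0.0, 0.002]
contact_force: [0.5, 0.0, -2.0]
opening: 0.296
clock: 10.5
tool_pos: [0.6139, 0.0315, 0.1088]
eef_rot: [0.038, 0.999, -0.0, 0.002]
contact_force: [0.4, -0.1, -1.2]
opening: 0.292
```

```bash
python3 -m pendant '[[[0,0,0],[0,0,0.0005],0],[[0,0,0],[0,0,0.001],0],[[0,0,0],[0,0,0.001],0]]'
python3 -m pendant '[[[0,0,0],[0,0,0],0.35],[[0,0,0],[0,0,0],0.5],[[0,0,0],[0,0,0],0.7],[[0,0,0],[0,0,0],0.8],[[0,0,0],[0,0,0],0.8]]'
python3 -m pendant '[[[0,0,0],[0,0,-0.02],0.8],[[0,0,0],[0,0,-0.05],0.8],[[0,0,0],[0,0,-0.1],0.8],[[0,0,0],[0,0,-0.13],0.8],[[0,0,0],[0,0,-0.13],0.8],[[0,0,0],[0,0,-0.13],0.8],[[0,0,0],[0,0,-0.13],0.8],[[0,0,0],[0,0,-0.13],0.8],[[0,0,0],[0,0,-0.13],0.8],[[0,0,0],[0,0,-0.13],0.8]]'
python3 - <<'E'
from h import *
print(r.get_state()["q"].round(2))
w=r.snapshot("wrist");cv2.imwrite("pics/w3.png",w["image"][:,:,::-1])
E
```

```text
clock: 10.8
tool_pos: [0.614, 0.0314, 0.1085]
eef_rot: [0.038, 0.999, -0.0, 0.002]
contact_force: [-2.1, -2.2, 5.8]
opening: 0.294
clock: 11.3
tool_pos: [0.6138, 0.0316, 0.1076]
eef_rot: [0.038, 0.999, 0.0, 0.002]
contact_force: [-0.1, -0.7, -0.3]
opening: 0.689
clock: 12.3
tool_pos: [0.6131, 0.0314, 0.237]
eef_rot: [0.038, 0.999, -0.0, 0.001]
contact_force: [-0.2, -0.3, 0.0]
opening: 0.802
[ 0.42  0.9  -1.11  1.59  0.85  1.2   2.2 ]
```

View pics/w3.png

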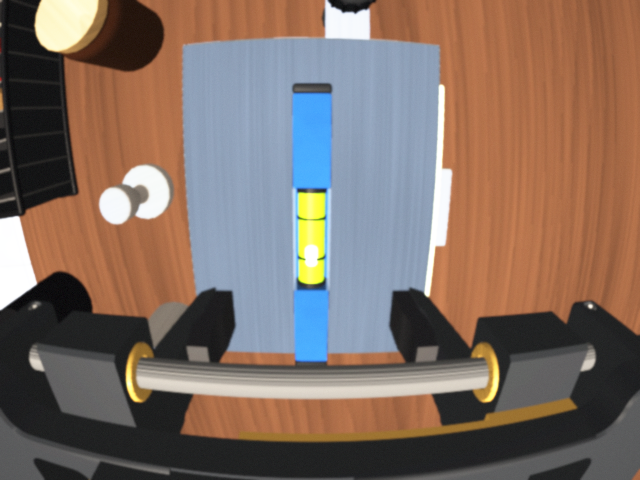

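The level sits squarely on the deck. The vial spans rows 190–283, its lines are at about 219 and 260, and the bubble is at (311,255), so it is off toward the left. I'll measure it.

```bash
cat >> h.py <<'E'
def bubble(save=None):
    s,R=tool();w=r.snapshot("wrist");im=w["image"]
    if save:cv2.imwrite(save,im[:,:,::-1])
    hsv=cv2.cvtColor(im,cv2.COLOR_RGB2HSV);H,S,V=[hsv[...,i].astype(int) for i in range(3)];k=w["mtx"]
    def P(uv,z=.12):
        a=(np.array(uv)-k[:2,2])/k[0,0];t=np.hypot(*a);ray=np.r_[np.sin(t)*a/t,np.cos(t)]
        T=w["T_tool_cam"];ray=R.apply(T[:3,:3]@ray);o=s["tool_pos"]+R.apply(T[:3,3]);return o+ray*(z-o[2])/ray[2]
    yel=((H>20)&(H<45)&(S>150)&(V>100)).astype(np.uint8)
    n,lab,st,_=cv2.connectedComponentsWithStats(cv2.morphologyEx(yel,cv2.MORPH_CLOSE,np.ones((9,9))))
    i=1+np.argmax(st[1:,4]);hull=cv2.convexHull(np.argwhere(lab==i)[:,::-1].astype(np.int32))
    m=np.zeros(yel.shape,np.uint8);cv2.fillConvexPoly(m,hull,1);m=m>0
    px=np.argwhere(m)[:,::-1];Q=np.array([P(u) for u in px])
    mid=cv2.minAreaRect((Q[:,:2]*1000).astype(np.float32));c=np.array(mid[0])/1000
    ax=np.array([.077,.997]);t=(Q[:,:2]-c)@ax*1000
    o=(Q[:,:2]-c)@np.array([.997,-.077])*1000
    wh=(S[m]<110)&(V[m]>190);dk=(V[m]<110);ii=abs(o)<7
    b=t[wh&ii];ln=t[dk&ii&(abs(t)<25)]
    b2=(b.min()+b.max())/2 if len(b) else None
    print("vial mid",c.round(4),"size",np.round(mid[1],1),"bubble n",len(b),"mid",b2,"range",b.min() if len(b) else 0,b.max() if len(b) else 0,"lines",ln[ln<0].mean() if (ln<0).any() else 0,ln[ln>0].mean() if (ln>0).any() else 0,"clock",s["clock"])
    return w
E
python3 - <<'E'
from h import *
bubble()
C=np.array([.6116,.0213,0]);R=Ro.from_euler('z',-.077).as_matrix()
k=R@np.array([-.03,-.18,0])+C;print("knob",k,"seen .568,-.154")
for a in(0,np.pi/2):plan([k[0],k[1],.17],-.077+a)
E
```

```text
vial mid [0.6147 0.0337] size [69.  19.5] bubble n 293 mid 12.168145025866448 range 3.607481864751532 20.728808186981365 lines 0 0 clock 12.35
knob [ 0.56784258 -0.15585894  0.        ] seen .568,-.154
turn [0.    0.003 0.   ] shift [ 0.0312 -0.1903  0.0672] q7 2.2 t 12.4
turn [-0.002  0.003 -1.57 ] shift [ 0.0312 -0.1903  0.0672] q7 2.2 t 12.4
```

```bash
python3 -m pendant '[[[0,0.003,0],[0.031,-0.05,0.0],1],[[0,0.003,0],[0.031,-0.1,0.0],1],[[0,0.003,0],[0.031,-0.15,0.02],1],[[0,0.003,0],[0.031,-0.19,0.05],1],[[0,0.003,0],[0.031,-0.19,0.067],1],[[0,0.003,0],[0.031,-0.19,0.067],1],[[0,0.003,0],[0.031,-0.19,0.067],1],[[0,0.003,0],[0.031,-0.19,0.067],1]]'
python3 - <<'E'
from h import *
print(r.get_state()["q"].round(2));plan([.568,-.155,.097],-.077)
s,R=tool();w=r.snapshot("wrist");cv2.imwrite("pics/w4.png",w["image"][:,:,::-1])
E
```

```text
clock: 13.2
tool_pos: [0.5694, -0.1532, 0.1724]
eef_rot: [0.037, 0.999, 0.001, 0.002]
contact_force: [-0.5, 1.0, 0.1]
opening: 1.001
[ 0.74  0.96 -1.09  1.73  0.96  1.09  2.39]
turn [0.002 0.004 0.003] shift [ 0.0015 -0.002   0.0754] q7 2.39 t 13.2
```

View pics/w4.png

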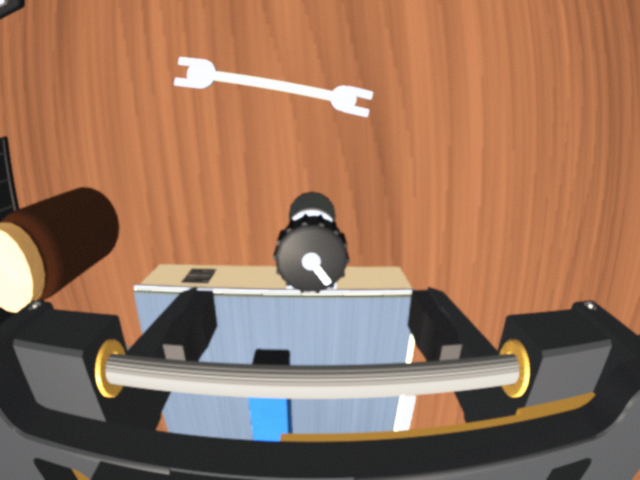

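The knob is at (311,262), which casts to a tool-y offset of -2 mm, in agreement. I'll descend and grip.

```bash
python3 -m pendant '[[[0.002,0.004,0.003],[0.001,-0.002,0.03],1],[[0.002,0.004,0.003],[0.001,-0.002,0.055],1],[[0.002,0.004,0.003],[0.001,-0.002,0.07],1],[[0.002,0.004,0.003],[0.001,-0.002,0.076],1],[[0.002,0.004,0.003],[0.001,-0.002,0.076],1],[[0.002,0.004,0.003],[0.001,-0.002,0.076],1]]'
python3 -m pendant '[[[0,0,0],[0,0,0],0.2],[[0,0,0],[0,0,0],0.2],[[0,0,0],[0,0,0],0.2],[[0,0,0],[0,0,0],0.2],[[0,0,0],[0,0,0],0.2],[[0,0,0],[0,0,0],0.2],[[0,0,0],[0,0,0],0.2]]' 30
python3 -m pendant '[[[0,0,0.1],[0,0,0],0.2],[[0,0,0.2],[0,0,0],0.2],[[0,0,0.3],[0,0,0],0.2],[[0,0,0.4],[0,0,0],0.2],[[0,0,0.4],[0,0,0],0.2]]'
python3 - <<'E'
from h import *
s,R=tool();print(s["q"].round(2),R.as_matrix()[:,0].round(3),s["moment"].round(2))
E
```

```text
clock: 13.85
tool_pos: [0.5679, -0.157, 0.0957]
eef_rot: [0.04, 0.999, -0.001, -0.001]
contact_force: [-0.1, 0.5, 0.9]
opening: 1.001
clock: 14.55
tool_pos: [0.5699, -0.1578, 0.0948]
eef_rot: [0.04, 0.999, -0.001, 0.001]
contact_force: [7.6, -0.8, -4.3]
opening: 0.467
clock: 15.05
tool_pos: [0.5695, -0.1576, 0.0948]
eef_rot: [0.239, 0.971, -0.0, 0.001]
contact_force: [6.5, -1.1, -2.8]
opening: 0.471
[ 0.69  1.03 -0.94  1.77  1.04  0.93  1.94] [-0.886  0.464 -0.002] [ 0.09 -0.96 -0.03]
```

```bash
python3 -m pendant '[[[0,0,0.13],[0,0,0],0.2],[[0,0,0.26],[0,0,0],0.2],[[0,0,0.39],[0,0,0],0.2],[[0,0,0.52],[0,0,0],0.2],[[0,0,0.65],[0,0,0],0.2],[[0,0,0.78],[0,0,0],0.2],[[0,0,0.91],[0,0,0],0.2],[[0,0,1.04],[0,0,0],0.2],[[0,0,1.17],[0,0,0],0.2],[[0,0,1.3],[0,0,0],0.2]]'
python3 -m pendant '[[[0,0,0.1],[0,0,0],0.2],[[0,0,0.2],[0,0,0],0.2],[[0,0,0.3],[0,0,0],0.2],[[0,0,0.4],[0,0,0],0.2],[[0,0,0.5],[0,0,0],0.2],[[0,0,0.55],[0,0,0],0.2],[[0,0,0.55],[0,0,0],0.2],[[0,0,0.55],[0,0,0],0.2],[[0,0,0.55],[0,0,0],0.2],[[0,0,0.55],[0,0,0],0.2]]'
python3 -m pendant '[[[0,0,0],[0,0,0],0.2],[[0,0,0],[0,0,0],0.2],[[0,0,0],[0,0,0],0.2],[[0,0,0],[0,0,0],0.2],[[0,0,0],[0,0,0],0.2],[[0,0,0],[0,0,0],0.2],[[0,0,0],[0,0,0],0.2],[[0,0,0],[0,0,0],0.2],[[0,0,0],[0,0,0],0.2],[[0,0,0],[0,0,0],0.2]]'
python3 - <<'E'
from h import *
s,R=tool();x=R.as_matrix()[:,0];print(s["q"].round(2),"yaw",np.arctan2(x[1],x[0]),s["moment"].round(2))
w=r.snapshot("wrist");cv2.imwrite("pics/w5.png",w["image"][:,:,::-1])
bubble()
E
```

```text
clock: 16.05
tool_pos: [0.569, -0.1563, 0.0948]
eef_rot: [0.778, 0.628, 0.0, -0.0]
contact_force: [4.1, 1.5, -4.1]
opening: 0.468
clock: 17.05
tool_pos: [0.5693, -0.1558, 0.0948]
eef_rot: [0.918, 0.396, 0.001, -0.0]
contact_force: [6.4, 2.6, -5.4]
opening: 0.465
clock: 18.05
tool_pos: [0.5693, -0.1558, 0.0948]
eef_rot: [0.918, 0.396, 0.001, -0.0]
contact_force: [4.9, 2.2, -4.3]
opening: 0.464
[ 0.49  0.9  -0.54  1.78  0.71  0.66  0.36] yaw 0.8141203470167442 [ 0.62 -1.26 -0.1 ]
vial mid [ 0.5439 -0.1975] size [ 5.  15.1] bubble n 38 mid -2.312571092149686 range -5.795019249687232 1.16987706538786 lines 0 5.06514723524376 clock 18.1
```

View pics/w5.png

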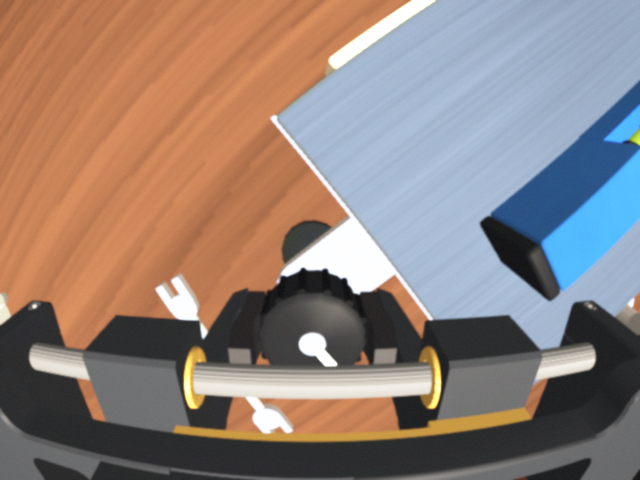

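The vial is out of view here. The knob pointer kept its place relative to the jaws (tip at about (325,360)), so there was no slip. I'll release, rise, and read the bubble from above.

```bash
python3 -m pendant '[[[0,0,0],[0,0,0],0.75],[[0,0,0],[0,0,0],0.75],[[0,0,0],[0,0,0],0.75],[[0,0,0],[0,0,-0.03],0.75],[[0,0,0],[0,0,-0.07],0.75],[[0,0,0],[0,0,-0.11],0.75],[[0,0,0],[0,0,-0.145],0.75],[[0,0,0],[0,0,-0.145],0.75]]'
python3 - <<'E'
from h import *
plan([.614,.034,.24],1.494)
E
```

```text
clock: 18.95
tool_pos: [0.57, -0.1573, 0.2444]
eef_rot: [0.919, 0.395, 0.002, 0.002]
contact_force: [0.1, 0.6, 0.5]
opening: 0.749
turn [ 0.006  0.001 -0.682] shift [ 0.169  -0.0997  0.004 ] q7 0.51 t 18.95
```

```bash
python3 -m pendant '[[[0.006,0,-0.12],[0.03,-0.02,0],0.2],[[0.006,0,-0.25],[0.07,-0.04,0],0],[[0.006,0,-0.38],[0.1,-0.06,0],0],[[0.006,0,-0.51],[0.14,-0.08,0.004],0],[[0.006,0,-0.63],[0.169,-0.1,0.004],0],[[0.006,0,-0.682],[0.169,-0.1,0.004],0],[[0.006,0,-0.682],[0.169,-0.1,0.004],0],[[0.006,0,-0.682],[0.169,-0.1,0.004],0],[[0.006,0,-0.682],[0.169,-0.1,0.004],0],[[0.006,0,-0.682],[0.169,-0.1,0.004],0]]'
python3 - <<'E'
from h import *
bubble("pics/w6.png");plan([.614,.034,.135],1.494)
im=cv2.imread("pics/w6.png");cv2.imwrite("pics/w6c.png",cv2.resize(im[190:400,180:450],None,fx=2.8,fy=2.8))
E
```

```text
clock: 19.95
tool_pos: [0.6112, 0.0329, 0.2349]
eef_rot: [0.735, 0.679, -0.003, -0.003]
contact_force: [0.7, -0.2, 0.5]
opening: 0.005
vial mid [0.6137 0.0344] size [69.4 16.6] bubble n 315 mid -0.2634467219479735 range -9.23718428206481 8.710290838168863 lines 0 0 clock 19.95
turn [-0.009  0.001 -0.002] shift [0.0011 0.0036 0.1   ] q7 0.79 t 20.0
```

View pics/w6c.png

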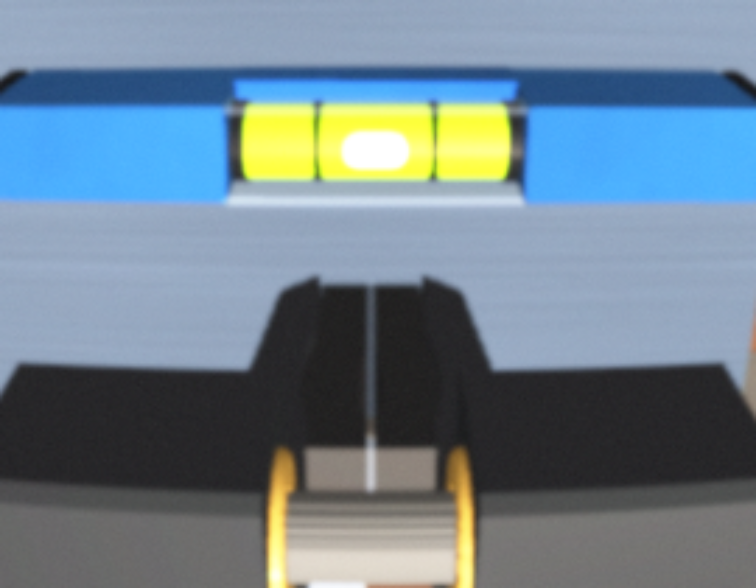

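The bubble is centred: it spans 340–409 with lines at 318 and 434, an offset of -0.3 mm. Now I'll press.

```bash
python3 -m pendant '[[[-0.009,0.001,-0.002],[0.001,0.003,0.03],0],[[-0.009,0.001,-0.002],[0.001,0.003,0.06],0],[[-0.009,0.001,-0.002],[0.001,0.003,0.08],0],[[-0.009,0.001,-0.002],[0.001,0.003,0.09],0],[[-0.009,0.001,-0.002],[0.001,0.003,0.094],0],[[-0.009,0.001,-0.002],[0.001,0.003,0.094],0],[[-0.009,0.001,-0.002],[0.001,0.003,0.094],0]]'
python3 -m pendant '[[[0,0,0],[0,0,0.001],0],[[0,0,0],[0,0,0.002],0],[[0,0,0],[0,0,0.003],0],[[0,0,0],[0,0,0.004],0],[[0,0,0],[0,0,0.004],0],[[0,0,0],[0,0,0.004],0]]'
```

```text
clock: 20.7
tool_pos: [0.6142, 0.0353, 0.1422]
eef_rot: [0.733, 0.68, 0.001, 0.0]
contact_force: [-0.6, -0.5, 0.3]
opening: 0.004
clock: 21.3
tool_pos: [0.6135, 0.035, 0.137]
eef_rot: [0.733, 0.68, 0.0, -0.0]
contact_force: [0.1, -1.0, -0.0]
opening: 0.01
```

```bash
python3 -m pendant '[[[0,0,0],[0,0,0.001],0],[[0,0,0],[0,0,0.002],0],[[0,0,0],[0,0,0.003],0],[[0,0,0],[0,0,0.003],0],[[0,0,0],[0,0,0.003],0]]'
python3 -m pendant '[[[0,0,0],[0,0,0.001],0],[[0,0,0],[0,0,0.002],0],[[0,0,0],[0,0,0.002],0],[[0,0,0],[0,0,0.002],0]]'
```

```text
clock: 21.8
tool_pos: [0.6135, 0.035, 0.134]
eef_rot: [0.733, 0.68, 0.0, -0.0]
contact_force: [0.4, -0.2, 0.0]
opening: 0.007
clock: 22.2
tool_pos: [0.6137, 0.0351, 0.1335]
eef_rot: [0.733, 0.68, 0.001, 0.0]
contact_force: [-2.3, -0.4, 9.3]
opening: 0.004
```

```bash
python3 -m pendant '[[[0,0,0],[0,0,0.0005],0],[[0,0,0],[0,0,0.001],0],[[0,0,0],[0,0,0.0015],0],[[0,0,0],[0,0,0.0015],0],[[0,0,0],[0,0,0.0015],0],[[0,0,0],[0,0,0.0015],0]]'
python3 -m pendant '[[[0,0,0],[0,0,0],0],[[0,0,0],[0,0,0],0],[[0,0,0],[0,0,0],0],[[0,0,0],[0,0,0],0],[[0,0,0],[0,0,0],0],[[0,0,0],[0,0,0],0],[[0,0,0],[0,0,0],0],[[0,0,0],[0,0,0],0],[[0,0,0],[0,0,0],0],[[0,0,0],[0,0,0],0]]'
python3 -m pendant '[[[0,0,0],[0,0,0],0],[[0,0,0],[0,0,0],0],[[0,0,0],[0,0,0],0],[[0,0,0],[0,0,0],0],[[0,0,0],[0,0,0],0],[[0,0,0],[0,0,0],0],[[0,0,0],[0,0,0],0],[[0,0,0],[0,0,0],0]]'
python3 - <<'E'
from h import *
w=r.snapshot("wrist")["image"][:,:,::-1];t=r.snapshot("top")["image"][185:305,250:390,::-1]
o=np.zeros((600,800,3),np.uint8);a=cv2.resize(w[200:400,180:446],(798,600));o[:,:798]=a;b=cv2.resize(t,None,fx=2,fy=2);o[:240,520:]=b
cv2.imwrite("pics/w7.png",o)
for i in range(4):print(r.get_state()["contact_force"].round(1));r.snapshot("top")
E
```

```text
clock: 22.8
tool_pos: [0.6137, 0.0351, 0.1335]
eef_rot: [0.733, 0.68, 0.001, 0.001]
contact_force: [-5.6, -2.8, 19.0]
opening: 0.008
clock: 23.8
tool_pos: [0.6137, 0.0351, 0.1335]
eef_rot: [0.733, 0.68, 0.001, 0.001]
contact_force: [-4.1, -1.9, 19.3]
opening: 0.004
clock: 24.6
tool_pos: [0.6137, 0.0351, 0.1335]
eef_rot: [0.733, 0.68, 0.001, 0.001]
contact_force: [-4.9, -1.9, 18.9]
opening: 0.007
[-5.8 -3.1 18.7]
[-5.1 -2.8 19.2]
[-5.  -2.7 19.9]
[-5.3 -3.1 19.1]
```

View pics/w7.png

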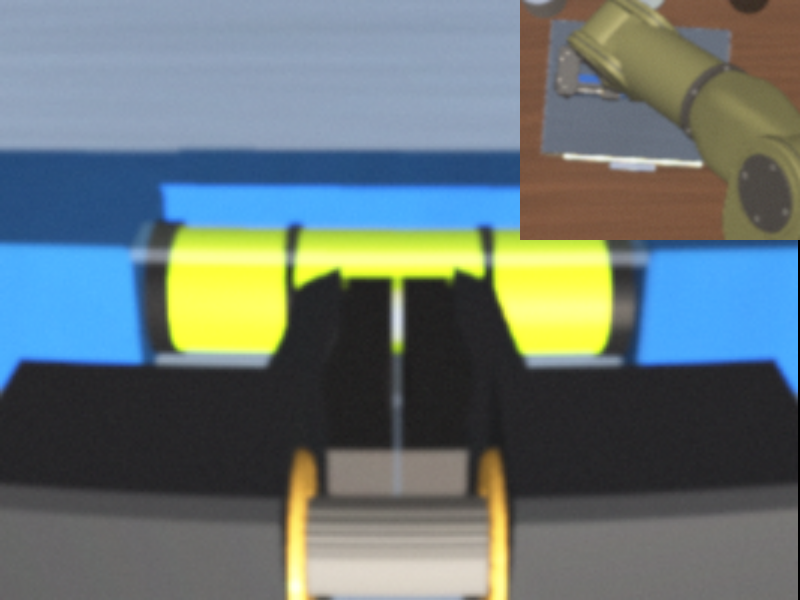

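The bubble is mostly behind the fingers. Its white shows through the finger gap at x≈397, midway between the lines (290 and 487), and none of it shows beside the fingers. The drawer is still shut and the press is a steady 19 N, so I'll hand in.

```bash
python3 -c "
from plant import r
print(r.finish_job());print(r.get_state()['contact_force'])"
```

```text
the job is handed in; nothing more can be done
None
the job is handed in; nothing more can be done
```

The job is handed in, at about 25 s on the robot's clock, with the fingers still pressing the level.

- **Drawer:** I pushed it to its end stop, where the force rose to 14 N. The pull edge then measured about -0.122 m from the deck's middle, against -0.123 m for fully shut.
- **Level:** I set it square across the deck and let go. The bubble stood 12 mm to the left.
- **Knob:** I turned it about 2.25 rad clockwise. After I let go, the bubble read -0.3 mm from centre, about 2.9 s after the turn ended.
- **Pressing:** The closed fingers press the middle of the level with a steady 19 N, so it should bear on the deck with about 22 to 23 N.

**Not fully checked:** while pressing, the fingers hid most of the bubble, so its final position is only bounded to roughly ±4 mm. Only its white showed through the finger gap, midway between the lines, and none showed beside the fingers. I saw no sign that any other object was moved, but I did not re-measure them.

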